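# Check a conveyor tensioner's spring and set the marker

## Robot

A 6-joint arm with a two-finger parallel gripper is mounted at the origin on the work surface. World frame = base frame: x ahead of the robot, y to its left, z up, the work surface at z = 0. Lengths are in m, angles in rad, forces in N, time in s.
With the tool pointing down it reaches from about 0.35 to 0.875 m from the base axis. Payload 4.2 kg.
Tool frame: the origin (TCP) lies on the centre line of the jaws, within the pads' length; the fingertips stand 19 mm ahead of it and the grasp point (between the pads) is the TCP; z points along the fingers, y is the line along which they close (so a half turn about z gives the same grasp; the last joint's range is limited). The gripper opens to 87 mm and grips with 3 to 60 N. Pads are 19 mm wide; open, the fingers measure 117 mm over their backs; the gripper's body (75 mm by 190 mm) begins 51 mm behind the grasp point.
Start: joints at [0.259, 0.385, 0.008, 0, -1.194, -0.259], TCP at [0.625, 0, 0.242] pointing down, gripper open.
Joint ranges: [-3.14, 3.14], [-1.21, 2.06], [-1.07, 1.41], [-3.16, 2.05], [-2.99, -0.16], [-3.1, 3.1]. Speed limits (rad/s): [2.79, 2.79, 3.14, 3.14, 3.14, 3.14].

## Interface

Orientations are given as a 3x3 rotation matrix whose columns are the frame's x, y, z axes.
In Python, from rig import sensors, get_image, job gives the robot as it stands.
- The arm moves only by the tool send_rows, never from a script. Its argument "rows" is a list of rows, each a list of 2 entries, a list of its own where there are three numbers: the shift along the world's x, y, z in cm, then the turn, a rotation vector about the world's x, y, z in degrees. In form: [[[tx, ty, tz], [rx, ry, rz]], ...]. A call has 1 to 10 rows; each row is the pose to reach, as a shift and turn from the pose commanded when the call began; what a row does not reach only later rows make up. A row lasts 1/10 s, in which the tool goes at most 50 mm and 8.59 degrees, less where a joint would pass 70% of its speed; a pose out of reach is approached as far as the arm can. A call with a gripper value outside its range is refused whole. "jaw" is the finger opening in cm, from 0 to 8.7, set as the call begins (left out, the last holds). The fingers move at their own pace and stop on an object; the grip force is fixed at half the most. Time passes only in rows, so rows that repeat a pose let the fingers close. It gives the time, the measured TCP pose, the force, the opening and the grip force at its end, in the units of the state.
- sensors.observe(): the state, without advancing time (a new reading comes with each control period).
- get_image(name): name is "scene" or "side" or "wrist"; returns a dict with "img" (400x640x3 uint8, blue, green, red), "fx", "fy", "cx", "cy" (pixels), "eye" and "rotation" of the camera in the world. Camera axes: x right, y down, z forward; pixel columns grow to the right and rows downward; lengths in m; the calibration is good to about 2 mm. The wrist camera is an equidistant fisheye: a pixel r from the principal point sees the ray r / f radians off the axis. A picture is of the moment at which its call begins. There is no depth.
- job.sign_off(): hands the job in; it is judged then, once.
The state is a dict: "t": time; "q": joint angles; "joint_vel": joint speeds; "tau": joint torques, N m; "tcp_pos": TCP position; "tool_rot": TCP orientation; "ft_force": force on the tool from outside, world axes, zero at the start; "ft_torque": the same for the moment, N m; "grip_width": opening from 0.0 (shut) to 1.0 (fully open); "finger_force": force on a finger pad.
Only numpy, scipy, OpenCV 4.12 (cv2) and the standard library are available. Lean on these libraries where they do the work, as an engineer would, in place of code of your own. Each camera call takes 0.05 s, during which the arm holds its last target. There are 200 camera calls.

## Task

Check the spring of the tote conveyor's blue tensioner arm: push its grey roller sideways round the pivot, away from the zero end of the dial, until you press with a steady 15 N, give or take a newton (without overshooting, never over 20 N), and keep that up for a second. Then ease the arm back to its rest without letting it snap, slide the red marker along the dial until it points at the reading where the yellow drag needle has stayed, and let go. Do not touch the yellow needle and leave everything else on the bench where it is.

Things in the scene. Friction and masses are not known exactly. Their poses are not given: they have to be found in the camera images.
- rig: fixed aluminium test plate, x -235 to +105 mm, y +-125 mm, 12 mm thick; origin on the table under the arm's pivot. Grey canister (52 mm diameter, top at 122 mm) at x = +70 mm. Flat white dial ring 163 to 197 mm from the pivot: black tick every 0.05 rad from 0 to 0.80, longer every 0.1, green sector 0.2 to 0.45
- pivot (a point): top of the arm's pivot, z = 55 mm, axes as the rig's. All readings are angles about the vertical through it: at reading q (rad) an arm, needle or marker points from here along (-cos(q - 0.40), -sin(q - 0.40)) in the rig's x, y; readings grow counterclockwise seen from above, and q = 0.40 points along the rig's -x
- tensioner (a joint): reading (rad) of the blue sprung arm, 0 at its rest stop, limit 0.75: a flat bar 18 mm wide, z 26 to 36 mm, carrying the roller. A spring returns it. Pushed at the roller along its arc it leaves the stop at 2 to 11 N (differs from unit to unit, cannot be seen), then takes about 22 N more per rad (0.15 N per mm), so 15 N is reached somewhere from 0.15 to 0.65 rad
- roller (a point): centre of the grey roller on the arm: upright cylinder, 32 mm diameter, z 40 to 76 mm (this point at z = 60 mm), 150 mm from the pivot; push it sideways towards growing readings
- needle (a joint): reading (rad) of the yellow drag needle: thin pointer lying low under the arm (z 19 to 22 mm) with a small lug up to 41 mm, 85 mm from the pivot, beside the bar on the side of growing readings. The arm pushes it along by the lug and it stays by friction at the farthest reading the arm has reached. Starts at 0 to 0.04
- needle_tip (a point): outer tip of the yellow needle, 188 mm from the pivot, z = 22 mm
- marker (a joint): reading (rad) of the red marker, which slides by hand along the outer edge of the dial with about 1.5 N of friction and stays where it is left; range 0 to 0.84, starts at 0.70 to 0.82. It points at reading q when this joint reads q
- marker_tab (a point): top centre of the red marker's upright tab, 214 mm from the pivot, z = 65 mm; the tab is 10 mm thick along the arc, 18 mm wide towards the pivot, and stands 40 mm tall (z 25 to 65 mm) on a shoe 26 mm long along the arc; take it from above across its thickness, or push it
- spare_roller: spare grey roller standing on end, 32 mm diameter, 36 mm tall, origin at the centre of its underside; bystander
- screwdriver: red-handled screwdriver lying flat, 200 mm long along its x axis, origin under its middle; bystander
- wrench: steel wrench lying flat, 180 mm long along its x axis, origin under its middle; bystander
- blister_a: amber blister pack 100 x 56 x 10 mm with yellow tablets, origin at the centre of its underside; bystander
- blister_b: second amber blister pack, same size and origin; bystander
- pill_bottle: white pill jar, 52 mm diameter, 85 mm tall, origin at the centre of its underside; bystander
- carton: white medicine carton with a green stripe, 110 x 50 x 60 mm, origin at the centre of its underside; bystander

How it is judged:
By the outcome, as a careful person would: the job done as asked, in the order asked, and still so for the second after the job is handed in, with the robot touching nothing.
It also fails if it takes over 61 s, if anything falls off the work surface, if the arm or the gripper's body presses on something with over 40 N, if the wrist force passes 120 N, or if a joint passes its speed limit or range.

## Working session

There is one attempt and no reset: what is moved stays moved. The work goes in short steps, Python scripts to look and compute and a tool call to move; the robot and the scene stay as the last step left them, time stands still between calls to the robot, and variables do not carry over. Pictures are saved under pics/ and viewed, at most 10 in all, crops included, and the job is handed in when it is done.

Besides the shell and the picture viewer there is one more tool, called after ">>>" in YAML: its name, and indented under it one key for each argument. send_rows: Moves the arm, as the interface text tells. Its arguments: {"type":"object","properties":{"rows":{"type":"array"},"jaw":{"type":"number"}},"required":["rows"]}

```bash
mkdir -p pics
cat > h.py <<'E'
import numpy as np, cv2
from rig import sensors, get_image, job
def ray(c,u,v,fish=False):
    x=(u-c["cx"])/c["fx"]; y=(v-c["cy"])/c["fy"]
    if fish:
        r=np.hypot(x,y); s=np.sin(r)/r if r>1e-9 else 1; d=np.array([x*s,y*s,np.cos(r)])
    else: d=np.array([x,y,1.])
    return np.array(c["eye"]),np.array(c["rotation"])@d
def onz(c,u,v,z,fish=False):
    e,d=ray(c,u,v,fish); return e+d*(z-e[2])/d[2]
def proj(c,p,fish=False):
    q=np.array(c["rotation"]).T@(np.array(p)-np.array(c["eye"]))
    if fish:
        t=np.arctan2(np.hypot(q[0],q[1]),q[2]); n=np.hypot(q[0],q[1]); return c["cx"]+c["fx"]*t*q[0]/n, c["cy"]+c["fy"]*t*q[1]/n
    return c["cx"]+c["fx"]*q[0]/q[2], c["cy"]+c["fy"]*q[1]/q[2]
E
python3 - <<'E'
from h import *
s=sensors.observe(); print(s)
for n in("scene","wrist"):
    c=get_image(n); cv2.imwrite(f"pics/{n}0.png",c["img"]); print(n,c["eye"],c["rotation"],c["fx"],c["cx"],c["cy"])
E
```

```text
{'t': 0.0, 'q': array([ 2.58625729e-01,  3.85516284e-01,  6.59581577e-03, -4.77874067e-04,
       -1.19402666e+00, -2.58590555e-01]), 'joint_vel': array([-0.00101735, -0.00055558,  0.00068854,  0.00080575, -0.00066033,
        0.0017775 ]), 'tau': array([ 5.69075401e-04, -3.90661991e+01,  1.87403029e+01,  4.22001421e+00,
        1.09914420e-02, -1.81494070e-04]), 'tcp_pos': array([6.24416873e-01, 2.45773898e-05, 2.40475281e-01]), 'tool_rot': array([[-1.40989851e-04, -9.99997586e-01, -2.19287666e-03],
       [-9.99999983e-01,  1.41254398e-04, -1.20485142e-04],
       [ 1.20794605e-04,  2.19285963e-03, -9.99997588e-01]]), 'ft_force': array([ 0.05842363, -0.90049813, -0.42309717]), 'ft_torque': array([ 0.01616534, -0.02599027,  0.05884744]), 'finger_force': 0.0, 'grip_width': 0.9971421862200345}
scene [1.12141728 0.76213496 0.8654681 ] [[-0.80189244  0.37553288 -0.46469729]
 [ 0.59738612  0.51686168 -0.6131752 ]
 [ 0.00991678 -0.76930427 -0.63880561]] 429.52878986895115 320.6498162749912 206.40263480366502
wrist [ 0.6240382  -0.0816656   0.38394191] [[-9.99998381e-01 -1.82077963e-05 -1.79919068e-03]
 [-5.53368281e-04  9.54595639e-01  2.97904111e-01]
 [ 1.71207540e-03  2.97904625e-01 -9.54594104e-01]] 309.70691628693146 318.3817841814202 199.70615983322324
```

View pics/scene0.png

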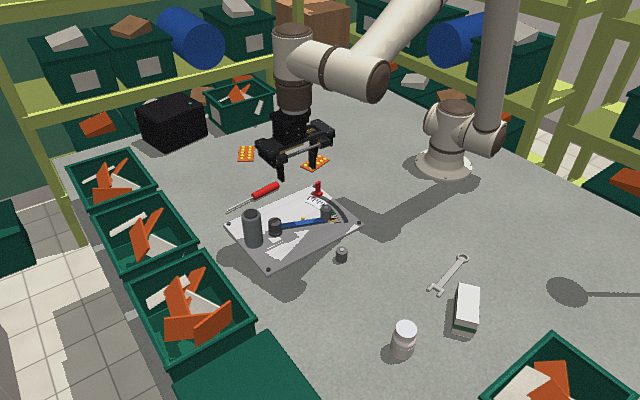

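View pics/wrist0.png

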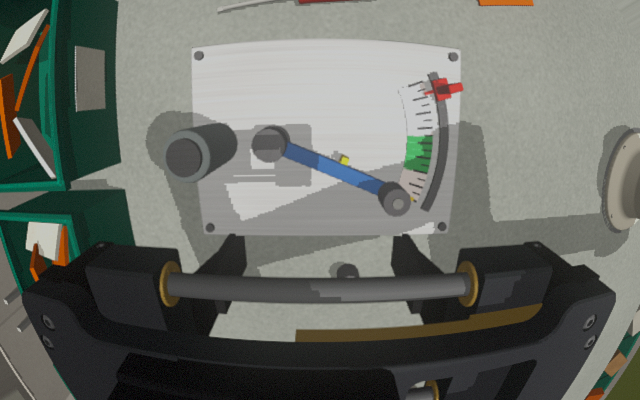

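The wrist view shows the plate (screws about (199,56), (453,57), (210,227), (442,226)), the pivot cap at (270,143), the roller at (397,202), the needle tip at about (412,202) and the red tab at (445,89). The bystanders are clear of the rig except the spare roller, at about (346,270).

Run:
```python
from h import *
c=get_image("wrist"); 
P=lambda u,v,z: onz(c,u,v,z,True).round(4)
for n,u,v,z in [("s1",199,56,12),("s2",453,57,12),("s3",210,227,12),("s4",442,226,12),("piv",270,143,55),("roller",397,202,76),("can",184,157,122),("spare",347,268,36)]:
    print(n,P(u,v,z/1000))
hsv=cv2.cvtColor(c["img"],cv2.COLOR_BGR2HSV)
m=((hsv[...,0]<8)|(hsv[...,0]>172))&(hsv[...,1]>150)&(hsv[...,2]>80)
m[:60]=0;m[130:]=0;m[:,:400]=0;m[:,500:]=0
ys,xs=np.nonzero(m);print(xs.min(),xs.max(),ys.min(),ys.max())
cv2.imwrite("pics/crop1.png",cv2.resize(c["img"][50:240,370:480],None,fx=5,fy=3.1*1.0,interpolation=cv2.INTER_CUBIC)[:600] if 0 else cv2.resize(c["img"][60:235,240:480],None,fx=3.3,fy=3.3,interpolation=cv2.INTER_CUBIC))
```

```text
s1 [ 0.7707 -0.1511  0.012 ]
s2 [ 0.4551 -0.1527  0.012 ]
s3 [0.7702 0.0732 0.012 ]
s4 [0.4537 0.0722 0.012 ]
piv [ 0.6754 -0.0427  0.055 ]
roller [0.5396 0.017  0.076 ]
can [ 0.746  -0.0406  0.122 ]
spare [0.5865 0.1193 0.036 ]
425 462 79 100
```

View pics/crop1.png

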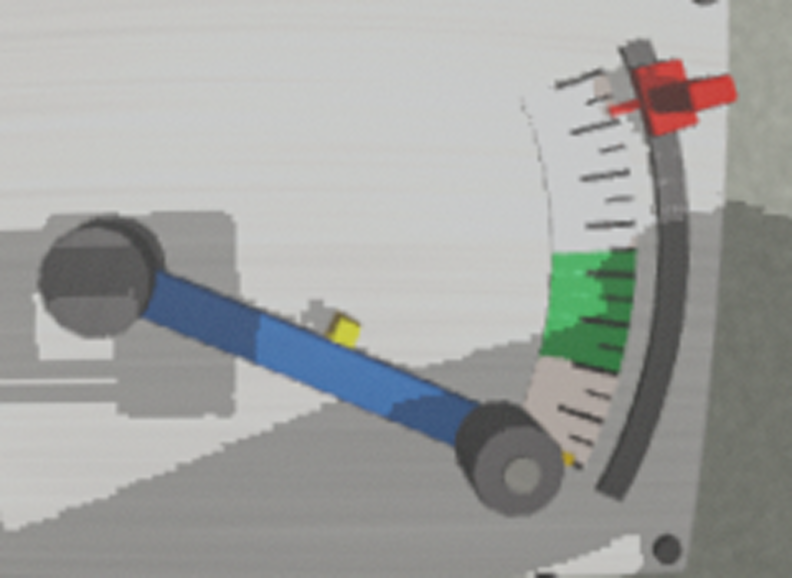

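The crop shows the lug on the arm's far side and the needle tip near tick 0, with the marker at about 0.75–0.8. From the screws, the pivot is at about (0.677, -0.040) and the rig is nearly aligned with the world axes. I'll go in beside the roller with the jaws shut.

>>> send_rows:
  rows:
    - [[-1,1,-2],[0,0,-4]]
    - [[-2.5,2,-5],[0,0,-8]]
    - [[-4,3,-8],[0,0,-12]]
    - [[-5,4,-11],[0,0,-16]]
    - [[-6,5,-13],[0,0,-20]]
    - [[-7,5.5,-14],[0,0,-23]]
    - [[-7,5.5,-14],[0,0,-23]]
    - [[-7,5.5,-14],[0,0,-23]]
    - [[-7,5.5,-14],[0,0,-23]]
  jaw: 0

```text
t: 1.05
tcp_pos: [0.5562, 0.055, 0.1025]
tool_rot: [[-0.39, -0.921, 0.002], [-0.921, 0.39, 0.001], [-0.001, -0.002, -1.0]]
ft_force: [-0.5, -0.6, 0.2]
grip_width: 0.266
finger_force: 0.0
```

Run:
```python
from h import *
c=get_image("wrist"); cv2.imwrite("pics/w1.png",c["img"]);s=sensors.observe();print(s["t"],s["tcp_pos"],s["ft_force"],s["grip_width"],s["tool_rot"].round(3))
```

```text
1.1 [0.55610962 0.05496749 0.10248881] [-0.41936677 -0.34883827  0.84078868] 0.2167686802384937 [[-0.391 -0.921  0.002]
 [-0.921  0.391  0.001]
 [-0.001 -0.002 -1.   ]]
```

View pics/w1.png

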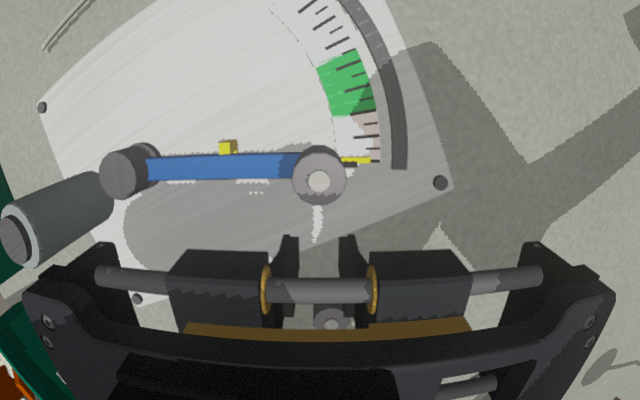

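The closed fingers are aligned radially on the roller (318,180), with the needle tip at (360,160). Next I go down, then creep in along the tangent.

>>> send_rows:
  rows:
    - [[0,0,-1.5],[0,0,0]]
    - [[0,0,-3],[0,0,0]]
    - [[0,0,-3.9],[0,0,0]]
    - [[0,0,-3.9],[0,0,0]]
    - [[0,0,-3.9],[0,0,0]]
    - [[0,0,-3.9],[0,0,0]]

```text
t: 1.7
tcp_pos: [0.5557, 0.0552, 0.0634]
tool_rot: [[-0.391, -0.921, 0.002], [-0.921, 0.391, 0.0], [-0.001, -0.001, -1.0]]
ft_force: [-0.3, -0.4, -0.3]
grip_width: 0.005
finger_force: 0.0
```

>>> send_rows:
  rows:
    - [[0,0,0],[0,0,0]]
    - [[-0.1,-0.2,0],[0,0,0]]
    - [[-0.2,-0.45,0],[0,0,0]]
    - [[-0.3,-0.7,0],[0,0,0]]
    - [[-0.4,-0.9,0],[0,0,0]]
    - [[-0.45,-1.05,0],[0,0,0]]
    - [[-0.45,-1.05,0],[0,0,0]]
    - [[-0.45,-1.05,0],[0,0,0]]

```text
t: 2.5
tcp_pos: [0.5505, 0.0445, 0.0626]
tool_rot: [[-0.391, -0.92, 0.0], [-0.92, 0.391, 0.0], [-0.0, -0.0, -1.0]]
ft_force: [0.4, 1.4, 1.0]
grip_width: 0.008
finger_force: 0.0
```

>>> send_rows:
  rows:
    - [[-0.04,-0.09,0],[0,0,0]]
    - [[-0.08,-0.18,0],[0,0,0]]
    - [[-0.08,-0.18,0],[0,0,0]]
    - [[-0.08,-0.18,0],[0,0,0]]

```text
t: 2.9
tcp_pos: [0.5497, 0.0427, 0.0626]
tool_rot: [[-0.391, -0.921, 0.0], [-0.921, 0.391, -0.0], [0.0, -0.0, -1.0]]
ft_force: [-0.2, -0.2, -0.1]
grip_width: 0.004
finger_force: 0.0
```

>>> send_rows:
  rows:
    - [[-0.04,-0.09,0],[0,0,0]]
    - [[-0.08,-0.18,0],[0,0,0]]
    - [[-0.08,-0.18,0],[0,0,0]]
    - [[-0.08,-0.18,0],[0,0,0]]

```text
t: 3.3
tcp_pos: [0.5494, 0.0418, 0.0626]
tool_rot: [[-0.391, -0.921, 0.002], [-0.921, 0.391, 0.001], [-0.002, -0.001, -1.0]]
ft_force: [0.4, 6.2, -1.2]
grip_width: 0.007
finger_force: 2.2
```

Run:
```python
from h import *
r=np.array([-12.8,8.15])
for d in np.arange(0,.72,.02):
    R=np.array([[np.cos(d),-np.sin(d)],[np.sin(d),np.cos(d)]]); print(round(d,2),(R@r-r).round(2),round(np.degrees(d),1))
```

```text
0.0 [0. 0.] 0.0
0.02 [-0.16 -0.26] 1.1
0.04 [-0.32 -0.52] 2.3
0.06 [-0.47 -0.78] 3.4
0.08 [-0.61 -1.05] 4.6
0.1 [-0.75 -1.32] 5.7
0.12 [-0.88 -1.59] 6.9
0.14 [-1.01 -1.87] 8.0
0.16 [-1.13 -2.14] 9.2
0.18 [-1.25 -2.42] 10.3
0.2 [-1.36 -2.71] 11.5
0.22 [-1.47 -2.99] 12.6
0.24 [-1.57 -3.28] 13.8
0.26 [-1.66 -3.56] 14.9
0.28 [-1.75 -3.85] 16.0
0.3 [-1.84 -4.15] 17.2
0.32 [-1.91 -4.44] 18.3
0.34 [-1.99 -4.74] 19.5
0.36 [-2.05 -5.03] 20.6
0.38 [-2.11 -5.33] 21.8
0.4 [-2.16 -5.63] 22.9
0.42 [-2.21 -5.93] 24.1
0.44 [-2.25 -6.23] 25.2
0.46 [-2.29 -6.53] 26.4
0.48 [-2.32 -6.83] 27.5
0.5 [-2.34 -7.13] 28.6
0.52 [-2.36 -7.44] 29.8
0.54 [-2.37 -7.74] 30.9
0.56 [-2.37 -8.04] 32.1
0.58 [-2.37 -8.35] 33.2
0.6 [-2.37 -8.65] 34.4
0.62 [-2.35 -8.95] 35.5
0.64 [-2.33 -9.26] 36.7
0.66 [-2.31 -9.56] 37.8
0.68 [-2.28 -9.86] 39.0
0.7 [ -2.24 -10.16] 40.1
```

Push to dq = 0.10 at about 0.013 rad per row, then settle and read the force.

>>> send_rows:
  rows:
    - [[-0.08,-0.13,0],[0,0,0.6]]
    - [[-0.16,-0.26,0],[0,0,1.1]]
    - [[-0.24,-0.39,0],[0,0,1.7]]
    - [[-0.32,-0.52,0],[0,0,2.3]]
    - [[-0.39,-0.65,0],[0,0,2.9]]
    - [[-0.47,-0.78,0],[0,0,3.4]]
    - [[-0.61,-1.05,0],[0,0,4.6]]
    - [[-0.61,-1.05,0],[0,0,4.6]]
    - [[-0.61,-1.05,0],[0,0,4.6]]

```text
t: 4.2
tcp_pos: [0.5441, 0.033, 0.0627]
tool_rot: [[-0.315, -0.949, 0.004], [-0.949, 0.315, 0.004], [-0.005, -0.003, -1.0]]
ft_force: [0.2, 12.7, -1.3]
grip_width: 0.004
finger_force: 5.0
```

```bash
cat > f.py <<'E'
from h import *
L=[]
for i in range(3):
    s=sensors.observe(); L.append(s["ft_force"])
    if i<2: get_image("side")
p=s["tcp_pos"][:2]-[.677,-.040]; print(s["t"],s["tcp_pos"].round(4),"r",np.hypot(*p), "dq",np.arctan2(-p[1],-p[0])-np.arctan2(-.0818,.1276))
a=np.arctan2(s["tool_rot"][1,0],s["tool_rot"][0,0]); t=s["tool_rot"][:2,0]
for f in L: print(f.round(2),"push",-(f[:2]@t).round(2),"radial",(f[:2]@s["tool_rot"][:2,1]).round(2))
E
python3 f.py
```

```text
4.3 [0.5442 0.033  0.0627] r 0.15160486923811 dq 0.06733897882490625
[ 0.22 12.7  -1.28] push 12.12 radial 3.8
[-0.99 11.94 -2.45] push 11.02 radial 4.7
[ 0.54 11.43 -2.22] push 11.02 radial 3.09
```

>>> send_rows:
  rows:
    - [[-0.14,-0.12,0],[0,0,0.6]]
    - [[-0.23,-0.24,0],[0,0,1.1]]
    - [[-0.3,-0.37,0],[0,0,1.7]]
    - [[-0.36,-0.51,0],[0,0,2.3]]
    - [[-0.43,-0.65,0],[0,0,2.9]]
    - [[-0.49,-0.79,0],[0,0,3.4]]
    - [[-0.55,-0.92,0],[0,0,4]]
    - [[-0.61,-1.06,0],[0,0,4.6]]
    - [[-0.61,-1.06,0],[0,0,4.6]]
    - [[-0.61,-1.06,0],[0,0,4.6]]

```text
t: 5.3
tcp_pos: [0.5389, 0.0228, 0.0628]
tool_rot: [[-0.238, -0.971, 0.006], [-0.971, 0.238, 0.004], [-0.005, -0.005, -1.0]]
ft_force: [1.2, 12.7, -3.2]
grip_width: 0.005
finger_force: 5.9
```

```bash
python3 f.py
```

```text
5.4 [0.5389 0.0228 0.0627] r 0.15173296383022705 dq 0.14343364563404043
[ 1.17 12.66 -3.21] push 12.58 radial 1.88
[ 2.1  12.93 -3.24] push 13.06 radial 1.03
[ 1.8  12.68 -3.85] push 12.75 radial 1.27
```

>>> send_rows:
  rows:
    - [[-0.08,-0.15,-0.01],[0,0,0.6]]
    - [[-0.15,-0.31,-0.02],[0,0,1.3]]
    - [[-0.22,-0.47,-0.03],[0,0,1.9]]
    - [[-0.28,-0.63,-0.03],[0,0,2.5]]
    - [[-0.34,-0.79,-0.03],[0,0,3.2]]
    - [[-0.4,-0.95,-0.03],[0,0,3.8]]
    - [[-0.46,-1.12,-0.03],[0,0,4.5]]
    - [[-0.51,-1.28,-0.03],[0,0,5.1]]
    - [[-0.51,-1.28,-0.03],[0,0,5.1]]
    - [[-0.51,-1.28,-0.03],[0,0,5.1]]

```text
t: 6.4
tcp_pos: [0.5338, 0.0103, 0.0627]
tool_rot: [[-0.15, -0.989, 0.006], [-0.989, 0.15, 0.004], [-0.005, -0.005, -1.0]]
ft_force: [0.3, 15.3, -1.7]
grip_width: 0.005
finger_force: 6.9
```

```bash
python3 f.py
```

```text
6.5 [0.5338 0.0103 0.0627] r 0.15176674435073537 dq 0.2322542667996642
[ 0.35 15.32 -1.7 ] push 15.19 radial 1.96
[ 1.33 14.8  -1.47] push 14.83 radial 0.91
[ 0.42 14.96 -0.74] push 14.85 radial 1.84
```

At about 15 N; hold for 1.4 s.

>>> send_rows:
  rows:
    - [[0,0,0],[0,0,0]]
    - [[0,0,0],[0,0,0]]
    - [[0,0,0],[0,0,0]]
    - [[0,0,0],[0,0,0]]
    - [[0,0,0],[0,0,0]]
    - [[0,0,0],[0,0,0]]
    - [[0,0,0],[0,0,0]]

```text
t: 7.2
tcp_pos: [0.5338, 0.0103, 0.0627]
tool_rot: [[-0.15, -0.989, 0.006], [-0.989, 0.15, 0.004], [-0.005, -0.005, -1.0]]
ft_force: [0.6, 14.6, -1.7]
grip_width: 0.002
finger_force: 6.8
```

>>> send_rows:
  rows:
    - [[0,0,0],[0,0,0]]
    - [[0,0,0],[0,0,0]]
    - [[0,0,0],[0,0,0]]
    - [[0,0,0],[0,0,0]]
    - [[0,0,0],[0,0,0]]
    - [[0,0,0],[0,0,0]]
    - [[0,0,0],[0,0,0]]

```text
t: 7.9
tcp_pos: [0.5338, 0.0103, 0.0627]
tool_rot: [[-0.15, -0.989, 0.006], [-0.989, 0.15, 0.004], [-0.005, -0.005, -1.0]]
ft_force: [0.5, 14.2, -1.8]
grip_width: 0.006
finger_force: 6.9
```

```bash
python3 f.py
python3 - <<'E'
from h import *
r=np.array([.5338-.677,.0103+.04])*100
for d in np.arange(0,-.30,-.015):
    R=np.array([[np.cos(d),-np.sin(d)],[np.sin(d),np.cos(d)]]); print(round(d,3),(R@r-r).round(2),round(np.degrees(d),1))
E
```

```text
8.0 [0.5339 0.0103 0.0627] r 0.15173603546545725 dq 0.2318826825757776
[ 0.48 14.24 -1.76] push 14.15 radial 1.67
[ 0.57 15.56 -1.62] push 15.47 radial 1.77
[ 0.04 15.31 -1.95] push 15.14 radial 2.26
0.0 [0. 0.] 0.0
-0.015 [0.08 0.21] -0.9
-0.03 [0.16 0.43] -1.7
-0.045 [0.24 0.64] -2.6
-0.06 [0.33 0.85] -3.4
-0.075 [0.42 1.06] -4.3
-0.09 [0.51 1.27] -5.2
-0.105 [0.61 1.47] -6.0
-0.12 [0.71 1.68] -6.9
-0.135 [0.81 1.88] -7.7
-0.15 [0.91 2.08] -8.6
-0.165 [1.02 2.28] -9.5
-0.18 [1.13 2.48] -10.3
-0.195 [1.25 2.68] -11.2
-0.21 [1.36 2.87] -12.0
-0.225 [1.48 3.07] -12.9
-0.24 [1.61 3.26] -13.8
-0.255 [1.73 3.45] -14.6
-0.27 [1.86 3.64] -15.5
-0.285 [1.99 3.82] -16.3
```

Held steady for 1.5 s. Now I ease back slowly (about 0.015 rad per row).

>>> send_rows:
  rows:
    - [[0.08,0.21,0],[0,0,-0.9]]
    - [[0.16,0.43,0],[0,0,-1.7]]
    - [[0.24,0.64,0],[0,0,-2.6]]
    - [[0.33,0.85,0],[0,0,-3.4]]
    - [[0.42,1.06,0],[0,0,-4.3]]
    - [[0.51,1.27,0],[0,0,-5.2]]
    - [[0.61,1.47,0],[0,0,-6.0]]
    - [[0.71,1.68,0],[0,0,-6.9]]
    - [[0.81,1.88,0],[0,0,-7.7]]
    - [[0.91,2.08,0],[0,0,-8.6]]

```text
t: 9.0
tcp_pos: [0.5429, 0.0308, 0.0627]
tool_rot: [[-0.297, -0.955, 0.006], [-0.955, 0.297, 0.004], [-0.005, -0.004, -1.0]]
ft_force: [1.0, 11.9, -2.4]
grip_width: 0.01
finger_force: 5.3
```

```bash
python3 f.py
```

```text
9.1 [0.5429 0.0309 0.0627] r 0.15170097860782505 dq 0.08344029837445094
[ 1.04 11.93 -2.36] push 11.7 radial 2.54
[ 1.64 12.33 -1.58] push 12.26 radial 2.08
[ 1.29 12.68 -0.91] push 12.49 radial 2.53
```

Remaining: about 0.083 rad to the stop, then slowly unload the preload.

>>> send_rows:
  rows:
    - [[0.1,0.18,0],[0,0,-0.8]]
    - [[0.2,0.36,0],[0,0,-1.6]]
    - [[0.3,0.54,0],[0,0,-2.4]]
    - [[0.4,0.72,0],[0,0,-3.1]]
    - [[0.48,0.85,0],[0,0,-3.7]]
    - [[0.53,0.94,0],[0,0,-4.1]]
    - [[0.58,1.02,0],[0,0,-4.5]]
    - [[0.62,1.1,0],[0,0,-4.9]]
    - [[0.66,1.17,0],[0,0,-4.9]]

```text
t: 10.0
tcp_pos: [0.5492, 0.0417, 0.0627]
tool_rot: [[-0.377, -0.926, 0.005], [-0.926, 0.377, 0.003], [-0.004, -0.003, -1.0]]
ft_force: [1.3, 7.0, -1.2]
grip_width: 0.005
finger_force: 3.3
```

>>> send_rows:
  rows:
    - [[0.03,0.06,0],[0,0,0]]
    - [[0.06,0.12,0],[0,0,0]]
    - [[0.09,0.18,0],[0,0,0]]
    - [[0.12,0.24,0],[0,0,0]]
    - [[0.15,0.35,0],[0,0,0]]
    - [[0.25,0.6,0],[0,0,0]]
    - [[0.35,0.85,0],[0,0,0]]
    - [[0.35,0.85,0],[0,0,0]]

```text
t: 10.8
tcp_pos: [0.5503, 0.0479, 0.062]
tool_rot: [[-0.378, -0.926, -0.001], [-0.926, 0.378, -0.001], [0.001, 0.001, -1.0]]
ft_force: [0.3, 0.6, 0.2]
grip_width: 0.005
finger_force: 0.0
```

```bash
python3 f.py
```

```text
10.9 [0.5504 0.0478 0.0621] r 0.1540940366962164 dq -0.03632000272579006
[0.26 0.56 0.21] push 0.62 radial -0.03
[ 0.73 -0.14  0.14] push 0.15 radial -0.73
[0.54 0.16 0.06] push 0.35 radial -0.45
```

The arm is back at rest and unloaded. Lift and look straight down at the dial.

>>> send_rows:
  rows:
    - [[0,0,2],[0,0,0]]
    - [[0,0,5],[0,0,0]]
    - [[0,-1,8],[0,0,0]]
    - [[0,-2,11],[0,0,0]]
    - [[0,-3,12],[0,0,0]]
    - [[0,-3,12],[0,0,0]]
    - [[0,-3,12],[0,0,0]]
  jaw: 3.5

```text
t: 11.6
tcp_pos: [0.5499, 0.0178, 0.181]
tool_rot: [[-0.379, -0.925, -0.002], [-0.925, 0.379, 0.0], [0.001, 0.002, -1.0]]
ft_force: [-0.0, -0.4, -1.1]
grip_width: 0.395
finger_force: 0.0
```

Run:
```python
from h import *
c=get_image("wrist");cv2.imwrite("pics/w2.png",c["img"]);s=sensors.observe();print(s["t"],s["tcp_pos"],s["q"].round(2),c["eye"])
hsv=cv2.cvtColor(c["img"],cv2.COLOR_BGR2HSV)
piv=np.array([.677,-.040])
def polar(u,v,z):
    p=onz(c,u,v,z,True)[:2]-piv; return np.hypot(*p),np.arctan2(-p[1],-p[0])+.4
for n,m,z in (("yellow",(abs(hsv[...,0].astype(int)-28)<6)&(hsv[...,1]>120)&(hsv[...,2]>60),.022),("red",((hsv[...,0]<8)|(hsv[...,0]>172))&(hsv[...,1]>150)&(hsv[...,2]>60),.065)):
    k,l,st,ce=cv2.connectedComponentsWithStats(m.astype(np.uint8))
    for i in range(1,k):
        if st[i,4]>8: print(n,st[i],ce[i].round(1),np.round(polar(*ce[i],z),3))
```

```text
11.65 [0.54972041 0.01789069 0.18054646] [ 0.33  0.31 -0.26 -0.   -1.   -0.71] [ 0.51842537 -0.05783097  0.32454175]
yellow [208 143 154  35 740] [281.9 159.4] [0.107 0.24 ]
yellow [607 382   6   5  10] [609.9 383.3] [ 1.115 -0.515]
yellow [608 387   7   7  23] [610.8 390.1] [ 1.185 -0.532]
yellow [615 386  14   7  23] [620.8 389.1] [ 1.285 -0.52 ]
yellow [626 392   8   8  18] [629.5 395.7] [ 1.491 -0.529]
yellow [632 396   8   4  15] [635.4 397.8] [ 1.63 -0.53]
red [146   0  55  31 741] [168.7  12.2] [0.172 1.544]
red [330  25  23  17 209] [341.9  32.8] [0.212 0.729]
red [335  40  20  17 150] [345.3  48.6] [0.206 0.67 ]
red [323  50   8   7  17] [326.7  53.4] [0.191 0.7  ]
```

View pics/w2.png

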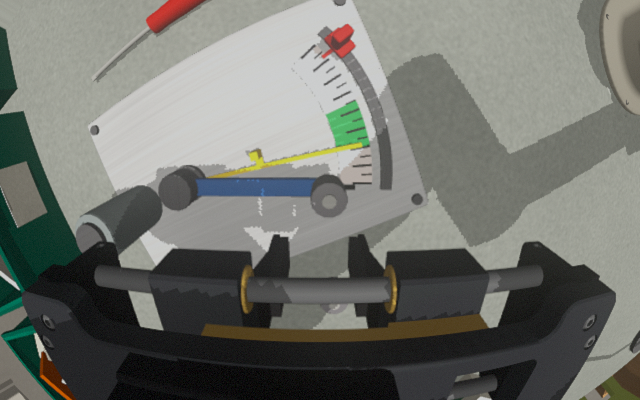

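The view shows the needle tip at about (361,145), just past the green sector's lower edge. The arm is at rest, and the marker tab top is at about (342,33) with its pointer at about (323,56). I'll calibrate the readings against the green sector's edges.

```bash
cat > m.py <<'E'
from h import *
piv=np.array([.677,-.040])
def polimg(c,z,scale=4):
    "unwrap: columns reading -0.05..0.9 (0.001), rows r 160..230 mm (0.25)"
    qs=np.arange(-.05,.9,.001); rs=np.arange(.150,.232,.00025)
    M=np.zeros((len(rs),len(qs),2),np.float32)
    for i,r in enumerate(rs):
        for j,q in enumerate(qs):
            M[i,j]=proj(c,[piv[0]-r*np.cos(q-.4),piv[1]-r*np.sin(q-.4),z],True)
    return cv2.remap(c["img"],M,None,cv2.INTER_LINEAR),qs,rs
def analyse(c):
    im,qs,rs=polimg(c,.0135); h=cv2.cvtColor(im,cv2.COLOR_BGR2HSV); H,S,V=[h[...,i].astype(int) for i in range(3)]
    b=(rs>.167)&(rs<.178)
    g=((abs(H-65)<20)&(S>90))[b].mean(0); G=qs[g>.5]; print("green",G.min().round(3),G.max().round(3))
    o=(rs>.190)&(rs<.1945); v=V[o].mean(0); bg=cv2.blur(v[None].astype(np.float32),(61,1))[0]; d=v-bg
    pk=[round(qs[i],3) for i in range(8,len(qs)-8) if d[i]==d[i-8:i+9].min() and d[i]<-12]; print("ticks",pk)
    im2,_,_=polimg(c,.022); h=cv2.cvtColor(im2,cv2.COLOR_BGR2HSV); Y=(abs(h[...,0].astype(int)-28)<6)&(h[...,1]>110)&(h[...,2]>60)
    for a in (.165,.172,.179,.184):
        k=Y[(rs>a-.002)&(rs<a+.002)].mean(0); X=k>.5
        if X.any(): print("needle r",a,qs[X].mean().round(4))
    for z in (.020,.025,.065):
        im3,_,_=polimg(c,z); h=cv2.cvtColor(im3,cv2.COLOR_BGR2HSV); R=((h[...,0]<8)|(h[...,0]>172))&(h[...,1]>130)&(h[...,2]>50)
        for a in (.190,.194,.198,.202,.208,.214,.220):
            X=R[(rs>a-.001)&(rs<a+.001)].mean(0)>.5
            if X.any(): print("red z",z,"r",a,qs[X].min().round(3),qs[X].max().round(3))
    return im
if __name__=="__main__":
    c=get_image("wrist"); im=analyse(c); cv2.imwrite("pics/pol.png",im)
E
python3 m.py
```

```text
green 0.236 0.444
ticks [np.float64(0.002), np.float64(0.052), np.float64(0.102), np.float64(0.152), np.float64(0.203), np.float64(0.253), np.float64(0.304), np.float64(0.354), np.float64(0.404), np.float64(0.453), np.float64(0.504), np.float64(0.554), np.float64(0.605), np.float64(0.655), np.float64(0.705), np.float64(0.755), np.float64(0.806)]
needle r 0.165 0.2265
needle r 0.172 0.226
needle r 0.179 0.224
needle r 0.184 0.2235
red z 0.02 r 0.194 0.722 0.734
red z 0.02 r 0.198 0.721 0.733
red z 0.02 r 0.202 0.722 0.732
red z 0.02 r 0.208 0.669 0.79
red z 0.02 r 0.214 0.67 0.79
red z 0.02 r 0.22 0.673 0.785
red z 0.025 r 0.194 0.719 0.731
red z 0.025 r 0.198 0.718 0.73
red z 0.025 r 0.202 0.721 0.728
red z 0.025 r 0.208 0.667 0.786
red z 0.025 r 0.214 0.669 0.786
red z 0.025 r 0.22 0.672 0.782
red z 0.065 r 0.19 0.696 0.706
red z 0.065 r 0.194 0.696 0.706
red z 0.065 r 0.198 0.657 0.752
red z 0.065 r 0.202 0.651 0.758
red z 0.065 r 0.208 0.653 0.755
red z 0.065 r 0.214 0.704 0.748
red z 0.065 r 0.22 0.709 0.745
```

View pics/pol.png

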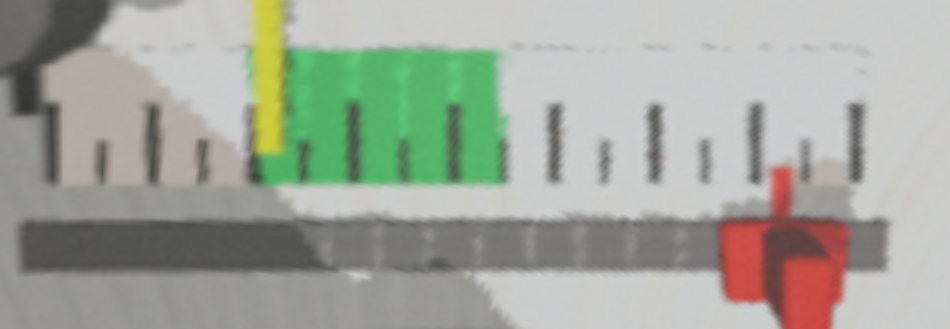

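The unwrapped dial matches its ticks (offset +0.003): needle ≈ 0.221, marker ≈ 0.724. Go above the tab.

>>> send_rows:
  rows:
    - [[-1,-1.7,0],[0,0,-7]]
    - [[-2,-3.4,0],[0,0,-14]]
    - [[-3.2,-5.4,0],[0,0,-21]]
    - [[-4.4,-7.4,-0.5],[0,0,-28]]
    - [[-5.6,-9.4,-1.5],[0,0,-35]]
    - [[-6.6,-11.1,-2.5],[0,0,-42]]
    - [[-7.5,-12.6,-3.5],[0,0,-49]]
    - [[-7.5,-12.6,-4.5],[0,0,-49]]
    - [[-7.5,-12.6,-4.5],[0,0,-49]]
    - [[-7.5,-12.6,-4.5],[0,0,-49]]

```text
t: 12.7
tcp_pos: [0.4762, -0.1074, 0.1368]
tool_rot: [[-0.946, -0.324, -0.001], [-0.324, 0.946, -0.0], [0.001, -0.0, -1.0]]
ft_force: [0.5, 0.1, 0.9]
grip_width: 0.404
finger_force: 0.0
```

Run:
```python
from h import *
c=get_image("wrist");cv2.imwrite("pics/w3.png",c["img"]);s=sensors.observe();print(s["t"],s["tcp_pos"],s["grip_width"],s["q"].round(2),s["tool_rot"].round(3))
```

```text
12.75 [ 0.47653088 -0.10737652  0.13723261] 0.399969523707928 [ 0.11  0.26 -0.47  0.   -0.84 -1.35] [[-0.946 -0.324  0.   ]
 [-0.324  0.946 -0.   ]
 [-0.    -0.    -1.   ]]
```

View pics/w3.png

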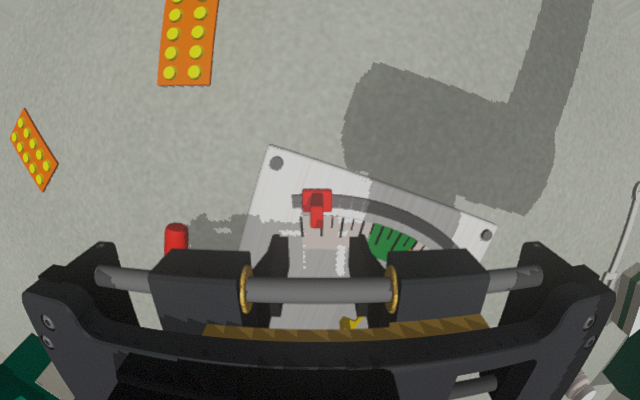

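The tab at (316,200) is centred between the open fingers (about 275 and 362). Descend and grip.

>>> send_rows:
  rows:
    - [[-0.1,-0.1,-2],[0,0,0]]
    - [[-0.2,-0.1,-4],[0,0,0]]
    - [[-0.2,-0.1,-6],[0,0,0]]
    - [[-0.2,-0.1,-7.5],[0,0,0]]
    - [[-0.2,-0.1,-8],[0,0,0]]
    - [[-0.2,-0.1,-8],[0,0,0]]
    - [[-0.2,-0.1,-8],[0,0,0]]

```text
t: 13.45
tcp_pos: [0.4747, -0.1087, 0.058]
tool_rot: [[-0.946, -0.323, 0.002], [-0.323, 0.946, -0.0], [-0.002, -0.001, -1.0]]
ft_force: [-0.5, -1.3, -0.1]
grip_width: 0.397
finger_force: 0.0
```

>>> send_rows:
  rows:
    - [[0,0,0],[0,0,0]]
    - [[0,0,0],[0,0,0]]
    - [[0,0,0],[0,0,0]]
    - [[0,0,0],[0,0,0]]
    - [[0,0,0],[0,0,0]]
    - [[0,0,0],[0,0,0]]
  jaw: 0.8

```text
t: 14.05
tcp_pos: [0.4739, -0.1091, 0.0575]
tool_rot: [[-0.947, -0.322, 0.0], [-0.322, 0.947, -0.0], [-0.0, -0.0, -1.0]]
ft_force: [-0.5, -0.9, 1.7]
grip_width: 0.111
finger_force: 30.0
```

Run:
```python
from h import *
s=sensors.observe();p=s["tcp_pos"][:2]
v=p-[.677,-.040];print(s["t"],s["tcp_pos"],s["ft_force"],s["grip_width"],s["finger_force"],np.hypot(*v),np.arctan2(-v[1],-v[0])+.4-.003)
r=v*100
for d in -.503*np.linspace(0,1,19):
    R=np.array([[np.cos(d),-np.sin(d)],[np.sin(d),np.cos(d)]]); print((R@r-r).round(2),round(np.degrees(d),1))
```

```text
14.05 [ 0.47392148 -0.10913502  0.0574896 ] [-0.47967908 -0.88017033  1.74433921] 0.11054261230918924 30.000331280753016 0.2145239780306436 0.7251283023919198
[0. 0.] -0.0
[-0.19  0.57] -1.6
[-0.35  1.15] -3.2
[-0.51  1.72] -4.8
[-0.64  2.31] -6.4
[-0.76  2.9 ] -8.0
[-0.87  3.49] -9.6
[-0.96  4.08] -11.2
[-1.03  4.67] -12.8
[-1.08  5.27] -14.4
[-1.12  5.87] -16.0
[-1.14  6.47] -17.6
[-1.14  7.07] -19.2
[-1.13  7.67] -20.8
[-1.1   8.27] -22.4
[-1.06  8.86] -24.0
[-0.99  9.46] -25.6
[-0.91 10.05] -27.2
[-0.82 10.65] -28.8
```

Gripped at reading 0.725. Slide it along the arc by −0.503 rad in two calls.

>>> send_rows:
  rows:
    - [[-0.19,0.57,0],[0,0,-1.6]]
    - [[-0.35,1.15,0],[0,0,-3.2]]
    - [[-0.51,1.72,0],[0,0,-4.8]]
    - [[-0.64,2.31,0],[0,0,-6.4]]
    - [[-0.76,2.9,0],[0,0,-8]]
    - [[-0.87,3.49,0],[0,0,-9.6]]
    - [[-0.96,4.08,0],[0,0,-11.2]]
    - [[-1.03,4.67,0],[0,0,-12.8]]
    - [[-1.08,5.27,0],[0,0,-14.4]]

```text
t: 14.95
tcp_pos: [0.4633, -0.0562, 0.0575]
tool_rot: [[-0.997, -0.076, 0.001], [-0.076, 0.997, -0.0], [-0.001, -0.0, -1.0]]
ft_force: [1.0, -1.7, 0.8]
grip_width: 0.118
finger_force: 30.0
```

>>> send_rows:
  rows:
    - [[-0.04,0.6,0],[0,0,-1.6]]
    - [[-0.06,1.2,0],[0,0,-3.2]]
    - [[-0.06,1.8,0],[0,0,-4.8]]
    - [[-0.05,2.4,0],[0,0,-6.4]]
    - [[-0.02,3,0],[0,0,-8]]
    - [[0.02,3.59,0],[0,0,-9.6]]
    - [[0.09,4.19,0],[0,0,-11.2]]
    - [[0.17,4.78,0],[0,0,-12.8]]
    - [[0.26,5.38,0],[0,0,-14.4]]
    - [[0.26,5.38,0],[0,0,-14.4]]

```text
t: 15.95
tcp_pos: [0.4663, -0.0019, 0.0575]
tool_rot: [[-0.985, 0.173, 0.002], [0.173, 0.985, 0.001], [-0.001, 0.001, -1.0]]
ft_force: [1.5, 0.8, 0.5]
grip_width: 0.114
finger_force: 30.0
```

>>> send_rows:
  rows:
    - [[0,0,0],[0,0,0]]
    - [[0,0,0],[0,0,0]]
    - [[0,0,0],[0,0,0]]

```text
t: 16.25
tcp_pos: [0.4662, -0.0024, 0.0575]
tool_rot: [[-0.985, 0.173, 0.002], [0.173, 0.985, 0.0], [-0.001, 0.001, -1.0]]
ft_force: [2.1, 0.4, 2.0]
grip_width: 0.112
finger_force: 30.0
```

Run:
```python
from h import *
s=sensors.observe();v=s["tcp_pos"][:2]-[.677,-.040];print(s["ft_force"],np.hypot(*v),np.arctan2(-v[1],-v[0])+.4-.003,s["finger_force"],s["tool_rot"][:2,1])
```

```text
[2.12978369 0.38769617 1.95510448] 0.214109316459637 0.22036724658500223 30.000122166238725 [0.17334835 0.98486032]
```

Reading ≈ 0.220. Let go, lift, and look from above.

>>> send_rows:
  rows:
    - [[0,0,0],[0,0,0]]
    - [[0,0,0],[0,0,0]]
    - [[0,0,0],[0,0,0]]
    - [[0,0,0],[0,0,0]]
    - [[0,0,1],[0,0,0]]
    - [[0,0,2.5],[0,0,0]]
    - [[0,0,5],[0,0,0]]
    - [[0,0,8],[0,0,0]]
    - [[0,0,11],[0,0,0]]
    - [[0,0,12],[0,0,0]]
  jaw: 3.5

```text
t: 17.25
tcp_pos: [0.4672, -0.0022, 0.1811]
tool_rot: [[-0.985, 0.173, 0.007], [0.173, 0.985, 0.001], [-0.006, 0.003, -1.0]]
ft_force: [-0.6, 0.4, 0.5]
grip_width: 0.401
finger_force: 0.0
```

>>> send_rows:
  rows:
    - [[1.5,0.5,0],[0,0,8]]
    - [[3,1,0],[0,0,16]]
    - [[4.5,1.5,0],[0,0,24]]
    - [[6,2,0],[0,0,32]]
    - [[7,2,0],[0,0,40]]
    - [[8,2,0.3],[0,0,48]]
    - [[8,2,0.3],[0,0,56]]
    - [[8,2,0.3],[0,0,64]]
    - [[8,2,0.3],[0,0,72]]
    - [[8,2,0.3],[0,0,77]]

```text
t: 18.25
tcp_pos: [0.545, 0.0174, 0.1799]
tool_rot: [[-0.387, -0.922, -0.001], [-0.922, 0.387, -0.0], [0.001, 0.001, -1.0]]
ft_force: [0.0, 0.8, -0.3]
grip_width: 0.404
finger_force: 0.0
```

>>> send_rows:
  rows:
    - [[0,0,0],[0,0,0]]
    - [[0,0,0],[0,0,0]]
    - [[0,0,0],[0,0,0]]

```text
t: 18.55
tcp_pos: [0.5454, 0.0175, 0.1802]
tool_rot: [[-0.392, -0.92, -0.0], [-0.92, 0.392, -0.0], [0.0, 0.0, -1.0]]
ft_force: [0.9, -1.1, 0.1]
grip_width: 0.4
finger_force: 0.0
```

Run:
```python
from m import *
c=get_image("wrist"); im=analyse(c); im2,_,_=polimg(c,.022)
cv2.imwrite("pics/fin.png",np.vstack([cv2.resize(im2,(800,260)),cv2.resize(c["img"],(520,325),interpolation=cv2.INTER_AREA)[:, :520] if 0 else cv2.copyMakeBorder(cv2.resize(c["img"],(520,325)),0,0,0,280,cv2.BORDER_CONSTANT)]))
```

```text
green 0.235 0.444
ticks [np.float64(0.002), np.float64(0.053), np.float64(0.102), np.float64(0.152), np.float64(0.202), np.float64(0.252), np.float64(0.303), np.float64(0.353), np.float64(0.403), np.float64(0.453), np.float64(0.504), np.float64(0.555), np.float64(0.605), np.float64(0.655), np.float64(0.705), np.float64(0.755), np.float64(0.806)]
needle r 0.165 0.226
needle r 0.172 0.226
needle r 0.179 0.224
needle r 0.184 0.224
red z 0.02 r 0.194 0.213 0.231
red z 0.02 r 0.198 0.215 0.23
red z 0.02 r 0.202 0.216 0.23
red z 0.02 r 0.208 0.158 0.282
red z 0.02 r 0.214 0.159 0.28
red z 0.02 r 0.22 0.162 0.277
red z 0.025 r 0.194 0.218 0.235
red z 0.025 r 0.198 0.219 0.233
red z 0.025 r 0.202 0.219 0.234
red z 0.025 r 0.208 0.162 0.284
red z 0.025 r 0.214 0.163 0.282
red z 0.025 r 0.22 0.167 0.279
red z 0.065 r 0.19 0.252 0.266
red z 0.065 r 0.194 0.252 0.264
red z 0.065 r 0.198 0.207 0.293
red z 0.065 r 0.202 0.2 0.308
red z 0.065 r 0.208 0.201 0.306
red z 0.065 r 0.214 0.203 0.295
red z 0.065 r 0.22 0.205 0.244
```

View pics/fin.png

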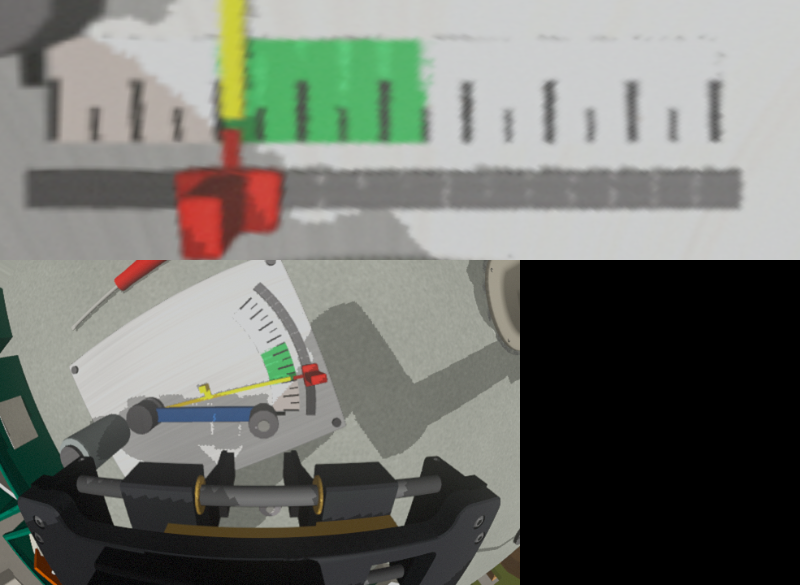

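The final view shows the red pointer directly in line with the yellow needle (both at about x = 231 in the unwrapped strip, within about 0.003 rad). The arm is at rest and the gripper is clear.

```bash
python3 -c "
from rig import job; print(job.sign_off())"
```

```text
the job is handed in; nothing more can be done
None
```

I held the roller at about 15 N for 1.5 s and eased the arm back to its rest. The red marker now points at the needle's reading of about 0.22 rad (within about 0.003), and the job is handed in.

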